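# Clamp a cedar patch into the notched serving board

### The arm

A 6-joint arm with a two-finger parallel gripper is mounted at the origin on the work surface. World frame = base frame: x ahead of the robot, y to its left, z up, the work surface at z = 0. Lengths are in m, angles in degrees, forces in N, time in s.
With the tool pointing down it reaches from about 0.25 to 0.725 m from the base axis. Payload 9.7 kg.
Tool frame: the origin (TCP) lies at the very end of the fingers, on their centre line; the grasp point (between the pads) lies 19 mm behind it (bot.grip_point_offset is the distance from the TCP to the grasp point, in m); y points along the fingers, x is the direction in which the jaws open and shut, and the axes are right-handed (so a half turn about y gives the same grasp; the last joint's range is limited). The gripper opens to 85 mm and grips with 20 to 120 N. Pads are 22 mm wide; open, the fingers measure 114 mm over their backs; the gripper's body (76 mm by 85 mm) begins 54 mm behind the grasp point. The pads swing forward as they close: fully open they stand 13 mm farther back than shut.
Start: joints at [-64.4, 4.979, 10.078, 95.1, 0, 90], TCP at [0.238, -0.496, 0.231] pointing down, gripper open.
Joint ranges: [-179.16, 179.16], [-48.56, 103.87], [-65.8, 70.77], [-126.05, 130.52], [-82.76, 87.17], [-180, 180]. Speed limits (degrees/s): [127.2, 127.2, 147.25, 180, 180, 180].

### API

Orientations are given as [roll, pitch, yaw] about the fixed x, y, z axes, in that order (R = Rz(yaw) Ry(pitch) Rx(roll)).
In Python, from workcell import bot gives the robot as it stands.
- The arm moves only by the shell command python3 -m inch 'ROWS' [FORCE]. ROWS is JSON, a list of rows, each a list of 3 entries, a list of its own where there are three numbers: the shift along the tool's x, y, z in mm, then the turn, a rotation vector about the tool's x, y, z in rad, then the finger opening in mm, from 0 to 85.4. In form: [[[x, y, z], [ax, ay, az], grip], ...]. A call has 1 to 20 rows; each row is the pose to reach, as a shift and turn from the pose measured when the call began, along the tool's axes at that moment; what a row does not reach only later rows make up. A row lasts 1/10 s, in which the tool goes at most 50 mm and 8.59 degrees, less where a joint would pass 70% of its speed; a pose out of reach is approached as far as the arm can. A call with a gripper value outside its range is refused whole. The fingers move at their own pace and stop on an object; FORCE is the grip in N (left out, the last holds). Time passes only in rows, so rows that repeat a pose let the fingers close. It gives the time, the measured TCP pose, the force and the opening at its end, in the units of the state.
- bot.get_obs(): the state, without advancing time (a new reading comes with each control period).
- bot.camera(name): name is "scene" or "top" or "wrist"; returns a dict with "frame" (480x640x3 uint8, red, green, blue), "mtx" (3x3 intrinsics, pixels), "origin" and "orientation" of the camera in the world. Camera axes: x right, y down, z forward; pixel columns grow to the right and rows downward; lengths in m; the calibration is good to about 2 mm. A picture is of the moment at which its call begins. There is no depth.
- bot.job_done(): hands the job in, once; it reports no verdict.
Trained networks look in a picture, given as the dict that the camera call returned (one of the last four; its "shot" number tells which), for a name from the list of things; names that differ only in an ending like _2 or _b are one class to them, and where a whole thing is asked for, a point or a joint stands for the part that bears it (a point fixed in the world has none). Each returns a list of dicts, best first, with "confidence" (0 to 1); they miss things now and then, are a little off and sometimes report something else, mostly with a low value. They report only what shows in the picture. A call takes as long as a camera call. They do not tell look-alikes from the thing itself.
- bot.search_frame(picture, name): "box" ([left, top, right, bottom] in pixels, round what is visible of it).
- bot.cut_out(picture, name): "region" (480x640 bool, what is visible of it) and "box" ([left, top, right, bottom] in pixels, round what is visible of it).
The state is a dict: "time": time; "q": joint angles; "qd": joint speeds; "joint_efforts": joint torques, N m; "ee_pos": TCP position; "tcp_rot": TCP orientation; "wrist_force": force on the tool from outside, world axes, zero at the start; "torque": the same for the moment, N m; "opening": finger opening in m.
Only numpy, scipy, OpenCV 4.12 (cv2) and the standard library are available. Lean on these libraries where they do the work, as an engineer would, in place of code of your own. Each camera call takes 0.05 s, during which the arm holds its last target. There are 200 camera calls.

### The job

Lay the cedar patch block into the notch in the edge of the serving board and seat it fully down, flush with the board's top; then pump the trigger of the bar clamp, stroke by stroke, until its far jaw bears firmly on the patch and grips the board between both jaws. Finish holding: keep the trigger squeezed so that the jaws go on gripping, firmly but gently enough not to bruise the soft wood, and leave the other things on the prep top where they are.

Things in the scene. Friction and masses are not known exactly. Their poses are not given: they have to be found in the camera images.
- patch: Cedar patch block, 50 x 40 x 25 mm (x, y, z), lower edges eased by 2 mm, 45 g, lying flat on the prep top. Origin: centre of its underside. Its x (50 mm) goes along the notch, its y (40 mm) into the notch; its two ends are alike.
- board: Cedar serving board, 200 x 150 x 38 mm (x, y, z), 0.6 kg, loose and flat between the clamp's open jaws. Origin: centre of its underside. A notch in its +y edge, open above and at the edge, centred at x = -58 mm: 53 mm long in x (1.5 mm play at each end of the patch), 36 mm in y, 25 mm deep, with a 13 mm floor. The patch when home stands 4 mm out of the +y edge, its top flush with the board's.
- notch (a point): Centre of the notch's open mouth, at the level of the board's top; axes as the board's. The patch's centre is 2 mm further in +y than this point when it is home, and may be set up to 4 mm further out still: the clamp pushes it home.
- clamp: Black one-hand ratchet bar clamp, 1 kg, loose on its flat side, 36 mm high, 335 mm long. Origin: on the prep top under its trigger housing. x points into the throat (jaws, board), y along the bar to the far jaw. Handle (x = -22 to -116 mm) and trigger (-34 to -108 mm, on the +y side) reach out to -x side by side, nothing else there: pinch both together from above, along y.
- clamp_grip (a point): Point between handle and trigger where they are best pinched together (clamp frame x = -70, y = -4, z = 18 mm). Handle: 20 mm thick, its outer face at clamp y = -30 mm, 2 to 34 mm above the prep top. Over the outer faces of handle and trigger it measures here about 62 mm with the trigger free, about 40 mm with the trigger fully squeezed, and 43 to 52 mm once the jaws bear.
- trigger_front (a point): Middle of the trigger's outer (+y) face, 3 to 33 mm above the prep top.
- trigger (a joint): 0 = free (a spring returns it), about 0.22 rad = squeezed to its stop. A full stroke brings the far jaw 8 mm in (the first 5 to 9); let it return fully between strokes. When the jaws bear, it stops short of its stop. Moving the free trigger takes under 10 N; F newtons of squeeze at the grip point press the jaws with about 2 F less 12 N: 20 to 60 N is good, 80 N or more bruises the wood.
- clamp_bar (a joint): How far the far jaw has come in, 0 (wide open) to 0.044 m. It bears on a seated patch at about 0.030, once patch and board are pushed home against the rear pad. The ratchet holds it in 4 mm steps when the trigger is let go; there is no need to touch bar or jaw.
- jaw_face (a point): Centre of the far jaw's rubber pad face (34 mm wide, 32 mm high, facing clamp -y), 18 mm above the prep top, on the clamp line x = 54 mm, level with the notch.
- jaw_pad: Rubber pad of the far jaw; origin that of the clamp, moved by the bar.
- rear_pad: Rubber pad of the fixed jaw beside the housing, on which the board's -y edge bears; its face is at clamp y = +30 mm.
- handle: The clamp's pistol handle; origin that of the clamp.
- trigger_blade: The finger blade of the trigger, 12 mm thick; origin on the trigger's pivot.
- salsa_bowl: Grey ceramic bowl, 124 mm wide, 55 mm high; bystander.
- spatula: Steel spatula with wooden handle, 340 mm long; bystander.
- cruet_stopper: Glass stopper, 34 mm wide, 40 mm high, standing on its head; bystander.
- cruet: Glass cruet, 76 mm wide, 156 mm high; bystander.
- basket: Black plastic tortilla basket, 190 x 230 x 65 mm; bystander.
- offcut: Cedar strip, 105 x 24 x 18 mm, longer and thinner than the patch; bystander.
Things that resemble listed ones, but are neither listed nor needed, are in the scene too. Leave any orange or purple look-alike of the patch alone.

How it is judged (in metres and radians):
On the way, in this order (a step that is already met when the one before it is completed fails the run):
1. the patch sits flush in the notch, let go (z of patch in the frame of board between 0.0115 and 0.0145 m and y of patch in the frame of board between 0.056 and 0.066 m and x of patch in the frame of notch between -0.005 and 0.005 m and angle between patch's own z axis and vertical below 0.04 rad and contact force between the fingers and patch below 0.5 N), for 0.2 s.
2. a stroke of the trigger by the fingers, the jaw not yet bearing (value of joint trigger above 0.09 rad and contact force between the fingers and trigger_blade above 1 N and contact force between jaw_pad and patch below 10 N), for 0.05 s.
3. the trigger let out again (value of joint trigger below 0.06 rad), for 0.05 s.
4. the far jaw bears firmly on the patch (contact force between jaw_pad and patch above 15 N), for 0.2 s.
At the end, for the whole second after the job is handed in: Patch home in the notch, flush within 1.5 mm and level; board flat; far jaw on the patch above 15 N, rear pad on the board above 12 N, neither ever above 150 N; fingers still squeezing handle and trigger (above 5 N each), touching neither patch, board nor jaw pad; bystanders within 30 mm (contact force between jaw_pad and patch above 15 N and contact force between rear_pad and board above 12 N and contact force between the fingers and trigger_blade above 5 N and contact force between the fingers and handle above 5 N and value of joint trigger above 0.01 rad and z of patch in the frame of board between 0.0115 and 0.0145 m and y of patch in the frame of board between 0.056 and 0.061 m and x of patch in the frame of notch between -0.005 and 0.005 m and angle between each of patch, board's own z axis and vertical below 0.04 rad and height (world z) of board below 0.006 m and contact force between the fingers and patch below 0.5 N and contact force between the fingers and board below 0.5 N and contact force between the fingers and jaw_pad below 0.5 N and linear speed of board below 0.02 m/s); the arm keeps its last pose, push and grip.
It fails at once if the wood bruised: more than 150 N between a jaw and the wood (contact force between jaw_pad and patch above 150 N or contact force between any of jaw_pad, rear_pad and board above 150 N).
It fails at once if a bystander shifted by more than 30 mm (distance of any of salsa_bowl, spatula, cruet_stopper, cruet, basket, offcut from where it was at the start of the episode above 0.03 m).
It also fails if it takes over 61 s, if anything falls off the work surface, if the arm or the gripper's body presses on something with over 40 N, if the wrist force passes 120 N, or if a joint passes its speed limit or range.

## Working session

There is one attempt and no reset: what is moved stays moved. The work goes in short steps, Python scripts to look and compute and a shell command to move; the robot and the scene stay as the last step left them, time stands still between calls to the robot, and variables do not carry over. Pictures are saved under pics/ and viewed, about 8 in all and at most 12, crops included, and the job is handed in when it is done.

```bash
mkdir -p pics; cat > h.py <<'E'
import numpy as np, cv2
from workcell import bot
from scipy.spatial.transform import Rotation as R
def pix2w(p,uv,z):
    M=np.array(p["mtx"]);o=np.array(p["origin"]);Q=np.array(p["orientation"],float)
    Rm=Q if Q.shape==(3,3) else R.from_euler('xyz',Q,degrees=True).as_matrix()
    uv=np.atleast_2d(np.array(uv,float))
    d=np.c_[uv,np.ones(len(uv))]@np.linalg.inv(M).T@Rm.T
    return o+d*((z-o[2])/d[:,2])[:,None]
def save(p,n,crop=None,s=1):
    f=p["frame"][:,:,::-1]
    if crop: l,t,r,b=crop; f=f[t:b,l:r]
    cv2.imwrite("pics/"+n,cv2.resize(f,None,fx=s,fy=s,interpolation=cv2.INTER_CUBIC))
E
python3 - <<'E'
from h import *
p=bot.camera("top");save(p,"top.png",s=1.25)
print(p["origin"],p["orientation"],p["mtx"])
for n in ["patch","board","notch","clamp","handle","trigger_blade","jaw_pad","rear_pad","salsa_bowl","spatula","cruet_stopper","cruet","basket","offcut"]:
    try:
        r=bot.cut_out(p,n)
        for d in r[:4]:
            pts=np.argwhere(d["region"])[:,::-1].astype(np.float32)
            rc=cv2.minAreaRect(pts)
            print(n,round(d["confidence"],2),d["box"],np.round(rc[0]),np.round(rc[1]),round(rc[2],1))
    except Exception as e: print(n,e)
print(bot.get_obs())
E
```

```text
[0.2208335  0.02001799 1.70769783] [-168.75136255    0.18280471  -89.43051744] [[598.54384959   0.         323.00519456]
 [  0.         598.54384959 248.64940605]
 [  0.           0.           1.        ]]
patch 0.62 [299.9, 180.2, 363.6, 255.2] [331. 219.] [54. 71.] 5.6
patch 0.58 [201.5, 275.6, 218.3, 296.4] [209. 287.] [14. 17.] 14.0
patch 0.52 [199.8, 317.1, 216.6, 332.8] [209. 324.] [17. 15.] 71.6
patch 0.51 [188.9, 246.2, 205.1, 260.3] [195. 252.] [19. 16.] 90.0
board 0.7 [298.9, 182.2, 363.4, 254.9] [331. 218.] [53. 70.] 5.7
notch 0.61 [300.5, 185.1, 359.5, 256.5] [331. 219.] [52. 71.] 6.2
clamp 0.75 [281.6, 229.3, 397.0, 303.4] [336. 254.] [117.  63.] 26.6
clamp 0.75 [165.2, 195.6, 195.9, 229.0] [180. 210.] [31. 31.] 90.0
handle 0.5 [362.1, 269.7, 374.3, 305.0] [369. 286.] [ 8. 34.] 6.3
trigger_blade 0.75 [302.1, 181.1, 362.2, 255.9] [331. 218.] [52. 70.] 6.1
trigger_blade 0.42 [350.0, 271.3, 357.7, 296.0] [353. 284.] [ 5. 26.] 13.2
jaw_pad 0.38 [276.5, 225.3, 397.3, 270.5] [338. 247.] [117.  36.] 3.7
rear_pad 0.65 [516.0, 193.0, 540.5, 308.1] [527. 251.] [114.  22.] 90.0
rea
[... 563 characters left out ...]
7.4, 259.7, 211.7] [245. 198.] [36.  9.] 36.0
{'time': 0.75, 'q': array([-6.43991899e+01,  4.97897789e+00,  1.00770619e+01,  9.50985696e+01,
       -7.19444451e-04,  9.00006134e+01]), 'qd': array([ 0.06186207,  0.02154535, -0.0486161 ,  0.01828781, -0.05524195,
       -0.02838044]), 'joint_efforts': array([ 2.42126689e-04, -5.20000613e+01,  4.64827144e+01,  9.56491931e-04,
       -8.13617248e-05,  1.28269397e-05]), 'ee_pos': array([ 0.23764952, -0.4960031 ,  0.23127307]), 'tcp_rot': array([-9.00007194e+01,  4.85589843e-04, -6.43998033e+01]), 'wrist_force': array([-0.22260853,  0.14323828,  0.32089363]), 'torque': array([ 0.0324651 , -0.04733004, -0.00487077]), 'opening': 0.08528381137310258}
```

View pics/top.png

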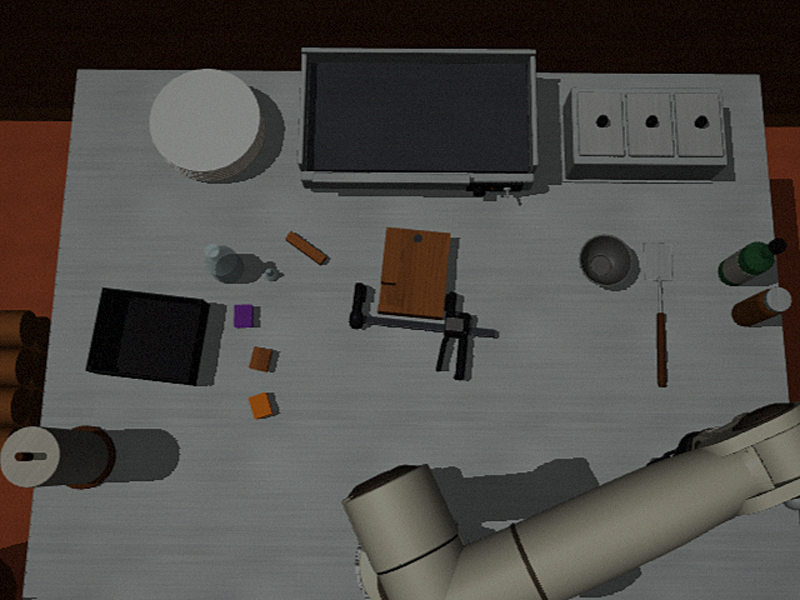

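```bash
python3 - <<'E'
from h import *
p=bot.camera("top")
save(p,"topc.png",(180,170,400,310),3.6)
for n,uv,z in [("patch",(209,287),.0125),("board",(331,218),.038),("housing",(364,258),.03),("trigger",(353,284),.03),("handle",(369,286),.034),("farjaw",(287,245),.036),("offcut",(245,198),.018),("purple",(195,252),.025),("orange",(209,324),.025)]:
    print(n,np.round(pix2w(p,uv,z)[0],3))
for n,z in [("patch",.025),("board",.038),("handle",.034),("trigger_blade",.033)]:
    for d in bot.cut_out(p,n)[:4]:
        pts=np.argwhere(d["region"])[:,::-1].astype(np.float32)
        b=cv2.boxPoints(cv2.minAreaRect(pts)); print(n,d["confidence"],np.round(pix2w(p,b,z)[:,:2],3).tolist())
E
```

```text
patch [0.443 0.353 0.012]
board [0.643 0.007 0.038]
housing [ 0.528 -0.088  0.03 ]
trigger [ 0.453 -0.057  0.03 ]
handle [ 0.448 -0.102  0.034]
farjaw [0.563 0.131 0.036]
offcut [0.706 0.259 0.018]
purple [0.542 0.395 0.025]
orange [0.338 0.346 0.025]
patch 0.8 [[0.422, 0.378], [0.473, 0.368], [0.462, 0.324], [0.412, 0.335]]
patch 0.77 [[0.354, 0.374], [0.367, 0.336], [0.321, 0.318], [0.307, 0.356]]
patch 0.52 [[0.565, 0.417], [0.566, 0.376], [0.519, 0.374], [0.519, 0.414]]
board 0.95 [[0.547, 0.088], [0.753, 0.071], [0.739, -0.08], [0.533, -0.06]]
handle 0.81 [[0.4, -0.087], [0.497, -0.097], [0.495, -0.118], [0.399, -0.108]]
```

View pics/topc.png

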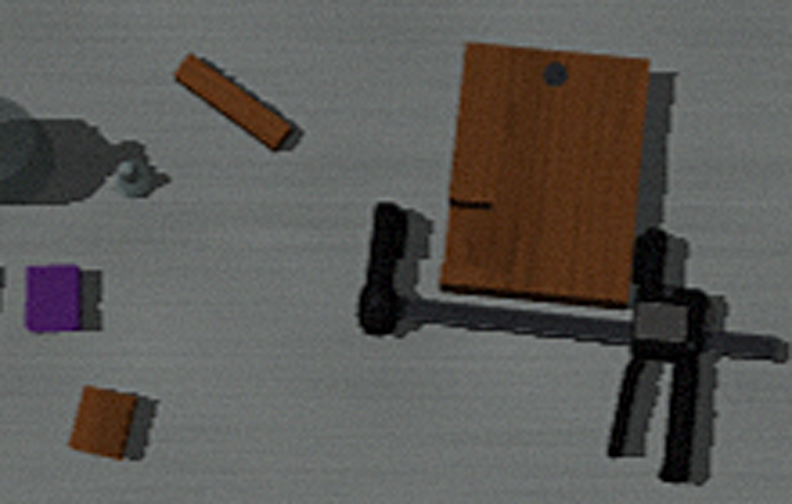

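The real patch is the brown block at crop (102,422). Purple and orange are the look-alikes, and the notch is at the board's lower left, crop (470,245). I'll hover over the patch next.

```bash
cat >> h.py <<'E'
def delta(xyz,yaw):
    o=bot.get_obs(); T=R.from_euler('xyz',o["tcp_rot"],degrees=True)
    G=R.from_euler('xyz',[-90,0,yaw],degrees=True)
    s=T.inv().apply(np.array(xyz)-o["ee_pos"])*1000
    print("shift",np.round(s,1),"rot",np.round((T.inv()*G).as_rotvec(),3),"t",round(o["time"],2),"pos",np.round(o["ee_pos"],4),np.round(o["tcp_rot"],2),"F",np.round(o["wrist_force"],1),"open",round(o["opening"]*1000,1))
E
python3 -m inch '[[[-676,30,550],[0,-0.9,0],85],[[-676,30,550],[0,-0.9,0],85],[[-676,30,550],[0,-0.9,0],85],[[-676,30,550],[0,-0.9,0],85],[[-676,30,550],[0,-0.9,0],85],[[-676,30,550],[0,-0.9,0],85],[[-676,30,550],[0,-0.9,0],85],[[-676,30,550],[0,-0.9,0],85],[[-676,30,550],[0,-0.9,0],85],[[-676,30,550],[0,-0.9,0],85],[[-676,30,550],[0,-0.9,0],85],[[-676,30,550],[0,-0.9,0],85],[[-676,30,550],[0,-0.9,0],85],[[-676,30,550],[0,-0.9,0],85],[[-676,30,550],[0,-0.9,0],85],[[-676,30,550],[0,-0.9,0],85],[[-676,30,550],[0,-0.9,0],85],[[-676,30,550],[0,-0.9,0],85],[[-676,30,550],[0,-0.9,0],85],[[-676,30,550],[0,-0.9,0],85]]'
python3 - <<'E'
from h import *
p=bot.camera("wrist");save(p,"w1.png")
print(p["origin"],p["orientation"],p["mtx"])
for d in bot.cut_out(p,"patch")[:4]:
    pts=np.argwhere(d["region"])[:,::-1].astype(np.float32)
    b=cv2.boxPoints(cv2.minAreaRect(pts)); w=pix2w(p,b,.025)[:,:2]
    print(d["confidence"],d["box"],np.round(w,4).tolist(),w.mean(0))
delta([.442,.351,.1],-12)
E
```

```text
time: 3.0
ee_pos: [0.4413, 0.3514, 0.2009]
tcp_rot: [-90.1, 0.0, -12.8]
wrist_force: [-0.0, 0.1, -0.3]
opening: 0.0849
[0.45792333 0.42267007 0.3431048 ] [ 1.63494747e+02  2.01701006e-02 -1.27999509e+01] [[373.70884458   0.         322.20363031]
 [  0.         373.70884458 241.02097993]
 [  0.           0.           1.        ]]
0.91 [173.5, 207.7, 248.9, 277.0] [[0.3085, 0.362], [0.3641, 0.3808], [0.3755, 0.341], [0.3184, 0.3205]] [0.34163881 0.35107552]
0.72 [391.8, 103.8, 465.5, 167.7] [[0.5117, 0.4189], [0.5674, 0.4196], [0.5727, 0.3787], [0.515, 0.3774]] [0.54171972 0.39864349]
shift [  0.4 101.6   0.6] rot [-0.    -0.015  0.   ] t 3.1 pos [0.4415 0.3505 0.2016] [-9.000e+01 -1.000e-02 -1.287e+01] F [-0.2 -0.6 -0.2] open 85.0
```

View pics/w1.png

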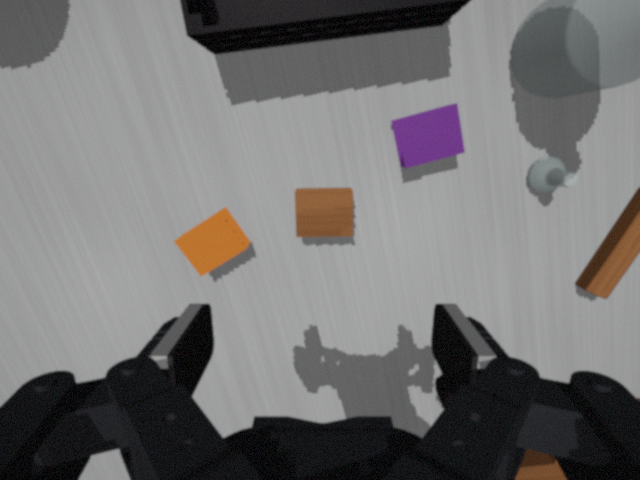

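```bash
python3 - <<'E'
from h import *
p=bot.camera("wrist");save(p,"w2.png",(270,170,380,255),5)
f=cv2.cvtColor(p["frame"],cv2.COLOR_RGB2HSV)[160:260,270:380]
m=((f[...,1]>110)).astype(np.uint8)
c=max(cv2.findContours(m,0,2)[0],key=cv2.contourArea).reshape(-1,2).astype(np.float32)+[270,160]
r=cv2.minAreaRect(c.astype(np.float32));print(r);b=cv2.boxPoints(r)
print(b.tolist(),np.round(pix2w(p,b,.025)[:,:2],4).tolist())
print(p["frame"][180:245:3,325].tolist())
E
```

```text
((323.0, 211.0), (46.0, 56.0), 90.0)
[[295.0, 188.0], [351.0, 188.0], [351.0, 234.0], [295.0, 234.0]] [[0.4251, 0.3811], [0.4717, 0.3704], [0.4635, 0.3305], [0.4152, 0.3415]]
[[161, 163, 162], [161, 162, 162], [157, 148, 141], [143, 98, 60], [143, 96, 60], [145, 98, 60], [145, 99, 61], [144, 98, 61], [142, 95, 57], [141, 95, 61], [135, 89, 55], [134, 92, 57], [131, 89, 55], [130, 88, 53], [127, 88, 53], [132, 90, 56], [127, 86, 53], [123, 81, 50], [119, 82, 57], [102, 100, 99], [98, 99, 100], [138, 139, 139]]
```

View pics/w2.png

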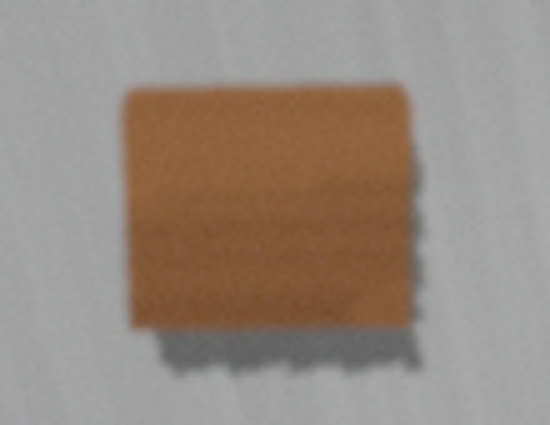

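```bash
python3 - <<'E'
from h import *
delta([.4445,.3535,.012],-12.8)
E
```

```text
shift [  2.  189.8   3.6] rot [-0.    -0.002  0.   ] t 3.15 pos [0.4416 0.3504 0.2018] [-8.998e+01 -3.000e-02 -1.289e+01] F [-0.7 -0.6  0.4] open 85.0
```

```bash
python3 -m inch '[[[2,45,4],[0,0,0],85],[[2,90,4],[0,0,0],85],[[2,130,4],[0,0,0],85],[[2,160,4],[0,0,0],80],[[2,180,4],[0,0,0],75],[[2,190,4],[0,0,0],70],[[2,190,4],[0,0,0],48],[[2,190,4],[0,0,0],45],[[2,190,4],[0,0,0],42],[[2,190,4],[0,0,0],40],[[2,190,4],[0,0,0],40],[[2,190,4],[0,0,0],40],[[2,185,4],[0,0,0],40],[[2,165,4],[0,0,0],40],[[2,130,4],[0,0,0],40],[[2,90,4],[0,0,0],40],[[2,60,4],[0,0,0],40],[[2,60,4],[0,0,0],40]]' 30
python3 - <<'E'
from h import *
p=bot.camera("wrist");save(p,"w3.png")
delta([.590,.070,.15],-4.7)
E
```

```text
time: 4.95
ee_pos: [0.4459, 0.355, 0.1468]
tcp_rot: [-89.7, -0.3, -12.9]
wrist_force: [-0.3, -0.4, -1.1]
opening: 0.049
shift [ 204.6   -6.2 -245. ] rot [-0.003 -0.143  0.003] t 5.0 pos [0.4453 0.3545 0.1441] [-89.81  -0.16 -12.89] F [-0.8 -0.3 -1.4] open 49.2
```

View pics/w3.png

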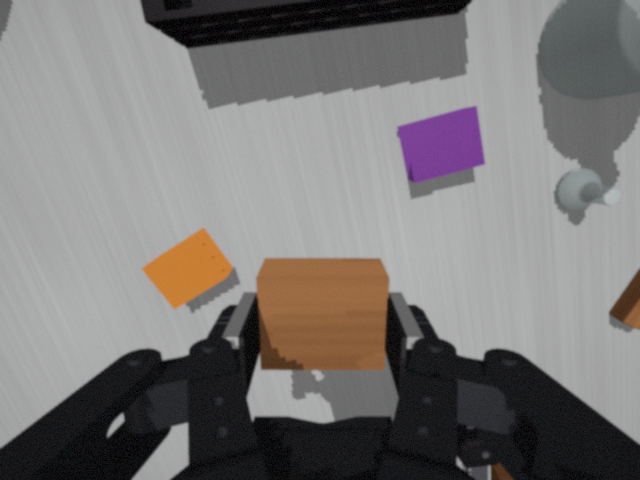

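```bash
python3 - <<'E'
from h import *
delta([.585,-.03,.16],-4.7)
E
```

```text
shift [ 222.   -16.4 -343.6] rot [-0.003 -0.143  0.003] t 5.0 pos [0.4453 0.3545 0.1441] [-89.81  -0.16 -12.89] F [-0.8 -0.3 -1.4] open 49.2
```

```bash
python3 -m inch '[[[222,-16,-344],[0,-0.143,0],40],[[222,-16,-344],[0,-0.143,0],40],[[222,-16,-344],[0,-0.143,0],40],[[222,-16,-344],[0,-0.143,0],40],[[222,-16,-344],[0,-0.143,0],40],[[222,-16,-344],[0,-0.143,0],40],[[222,-16,-344],[0,-0.143,0],40],[[222,-16,-344],[0,-0.143,0],40],[[222,-16,-344],[0,-0.143,0],40],[[222,-16,-344],[0,-0.143,0],40],[[222,-16,-344],[0,-0.143,0],40]]'
python3 - <<'E'
from h import *
p=bot.camera("wrist");save(p,"w4.png",s=1.25)
np.savez("w4.npz",**{k:p[k] for k in("frame","mtx","origin","orientation")})
delta([.590,.070,.1],-4.7)
print(p["origin"],p["orientation"])
E
```

```text
time: 6.1
ee_pos: [0.5843, -0.0298, 0.1584]
tcp_rot: [-89.8, -0.1, -4.7]
wrist_force: [-0.7, -0.5, -0.2]
opening: 0.0496
shift [-2.4 59.1 99.2] rot [-0.003  0.001  0.002] t 6.15 pos [ 0.5843 -0.0293  0.1588] [-89.82  -0.1   -4.64] F [ 0.5 -0.4 -0.2] open 49.2
[0.59051872 0.04250459 0.30093025] [ 1.63730910e+02 -7.51721555e-02 -4.71483737e+00]
```

View pics/w4.png

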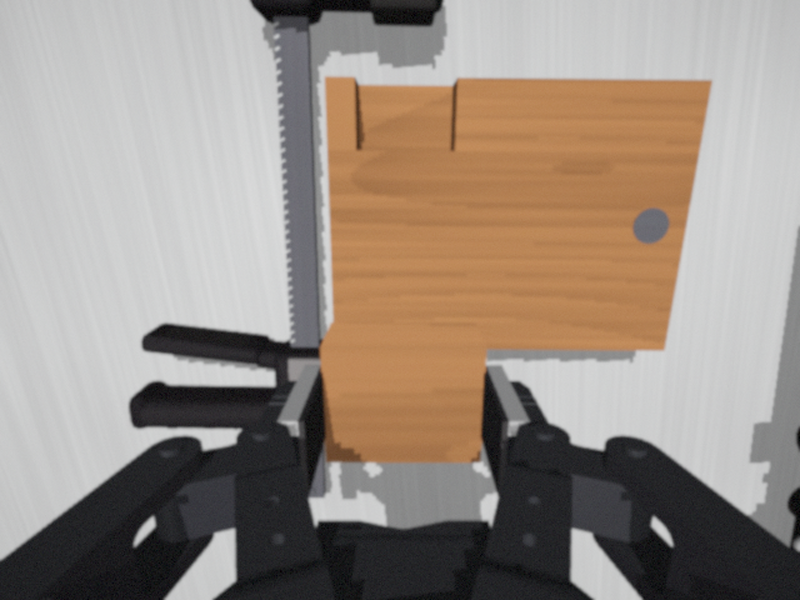

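```bash
python3 - <<'E'
from h import *
p=dict(np.load("w4.npz"))
f=cv2.cvtColor(p["frame"],cv2.COLOR_RGB2BGR)
a=cv2.resize(f[45:135,255:385],None,fx=6,fy=6,interpolation=cv2.INTER_CUBIC)
cv2.imwrite("pics/c4.png",a[:540,:780])
k=lambda l,z:np.round(pix2w(p,np.array(l)/1.25,z)[:,:2],4).tolist()
print("board corners",k([(326,77),(711,80),(666,349)],.038))
print("notch",k([(356,78),(458,79),(357,150),(455,150)],.038))
# patch -y top edge: depth from width
M=p["mtx"];Rm=R.from_euler('xyz',p["orientation"],degrees=True).as_matrix()
for l,r,v,w in [(328,484,461,50)]:
    d=M[0,0]*.05/((r-l)/1.25)
    for u in(l,r):
        c=np.array([(u/1.25-M[0,2])/M[0,0]*d,(v/1.25-M[1,2])/M[1,1]*d,d]);print("edge",np.round(p["origin"]+Rm@c,4))
for z in (.165,.17,.175): print(z,k([(328,461),(484,461)],z))
for z in (.14,.145,.15): print(z,k([(331,323),(478,323)],z))
E
```

```text
board corners [[0.5551, 0.089], [0.7527, 0.0713], [0.7408, -0.0771]]
notch [[0.5704, 0.0873], [0.6227, 0.0825], [0.5671, 0.0522], [0.6194, 0.0478]]
edge [ 0.5593 -0.0463  0.1715]
edge [ 0.6092 -0.0504  0.1716]
0.165 [[0.5578, -0.0508], [0.6101, -0.0552]]
0.17 [[0.559, -0.0474], [0.6094, -0.0516]]
0.175 [[0.5602, -0.0439], [0.6087, -0.048]]
0.14 [[0.5602, -0.0104], [0.6135, -0.0148]]
0.145 [[0.5611, -0.0087], [0.6128, -0.013]]
0.15 [[0.5621, -0.0071], [0.6121, -0.0112]]
```

View pics/c4.png

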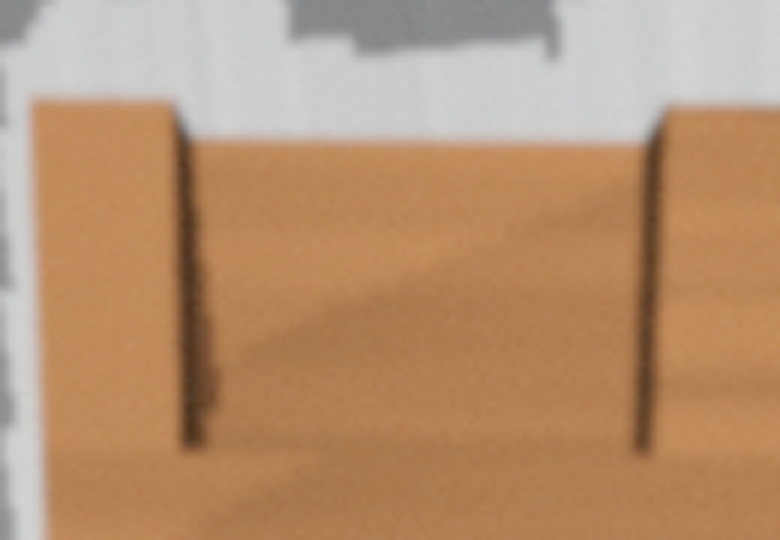

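```bash
python3 - <<'E'
from h import *
delta([.5933,.0706,.060],-4.9)
E
```

```text
shift [  0.7  99.1 100. ] rot [-0.003  0.005  0.002] t 6.15 pos [ 0.5843 -0.0293  0.1588] [-89.82  -0.1   -4.64] F [ 0.5 -0.4 -0.2] open 49.2
```

```bash
python3 -m inch '[[[1,0,40],[0,0,0],40],[[1,0,80],[0,0.005,0],40],[[1,20,100],[-0.003,0.005,0.002],40],[[1,50,100],[-0.003,0.005,0.002],40],[[1,75,100],[-0.003,0.005,0.002],40],[[1,95,100],[-0.003,0.005,0.002],40],[[1,99,100],[-0.003,0.005,0.002],40],[[1,99,100],[-0.003,0.005,0.002],40]]'
python3 - <<'E'
from h import *
p=bot.camera("wrist");save(p,"w5.png",s=1.25)
delta([.5933,.0706,.042],-4.9)
E
```

```text
time: 6.95
ee_pos: [0.5928, 0.0717, 0.0598]
tcp_rot: [-90.0, 0.1, -4.8]
wrist_force: [-0.0, 0.7, -0.9]
opening: 0.0492
shift [-0.1 18.9 -0.9] rot [-0.     0.001  0.   ] t 7.0 pos [0.5935 0.0715 0.0609] [-8.998e+01 -1.000e-02 -4.860e+00] F [ 0.2  0.6 -0.4] open 49.0
```

View pics/w5.png

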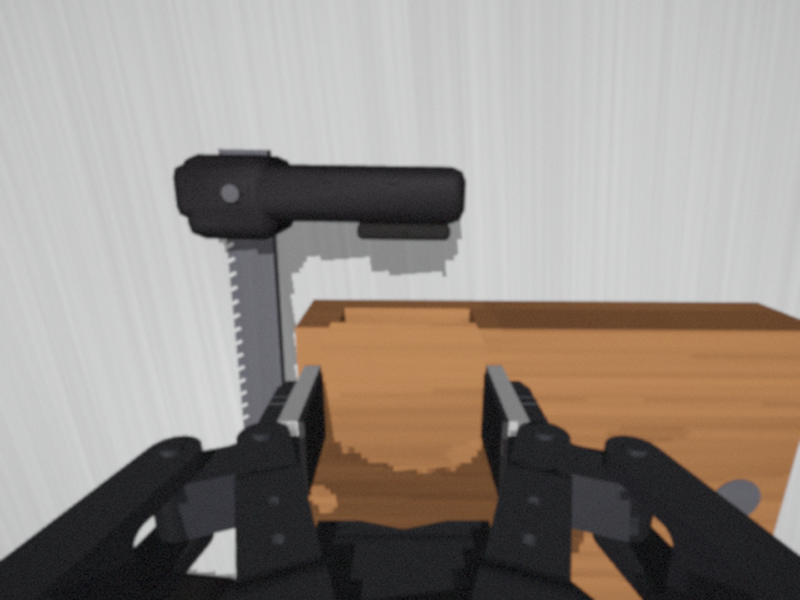

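```bash
python3 - <<'E'
from h import *
p=bot.camera("wrist");save(p,"w6.png",(240,225,400,275),5)
print(p["mtx"][0][2])
E
```

```text
322.20363031060435
```

View pics/w6.png

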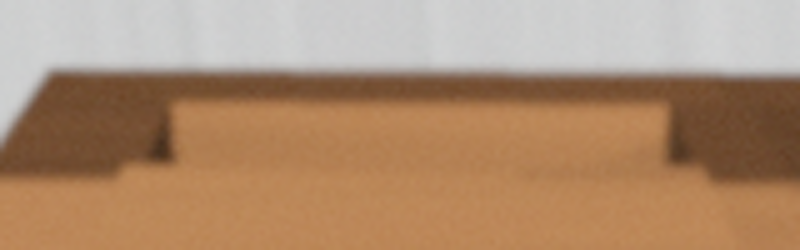

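```bash
python3 -m inch '[[[0.6,6,-1],[0,0,0],40],[[0.6,12,-1],[0,0,0],40],[[0.6,16,-1],[0,0,0],40],[[0.6,19,-1],[0,0,0],40],[[0.6,19,-1],[0,0,0],40]]'
python3 - <<'E'
from h import *
delta([.5941,.0706,.040],-4.9)
E
```

```text
time: 7.55
ee_pos: [0.5941, 0.0701, 0.0418]
tcp_rot: [-90.0, -0.0, -4.9]
wrist_force: [0.1, -0.2, -1.1]
opening: 0.0492
shift [-0.1  1.8  0.5] rot [-0.  0.  0.] t 7.55 pos [0.5941 0.0701 0.0418] [-8.998e+01 -1.000e-02 -4.890e+00] F [ 0.1 -0.2 -1.1] open 49.2
```

```bash
python3 -m inch '[[[0,1,0],[0,0,0],40],[[0,1,0],[0,0,0],50],[[0,1,0],[0,0,0],54],[[0,1,0],[0,0,0],60],[[0,1,0],[0,0,0],64],[[0,-40,-40],[0,0,0],64],[[0,-80,-80],[0,0,0],40],[[0,-100,-100],[0,0,0],0],[[0,-100,-100],[0,0,0],0]]' 20
python3 - <<'E'
from h import *
p=bot.camera("wrist");save(p,"w7.png",s=1.25)
np.savez("w7.npz",**{k:p[k] for k in("frame","mtx","origin","orientation")})
delta([.594,.0685,.06],-4.9)
E
```

```text
time: 8.45
ee_pos: [0.5872, -0.0326, 0.1468]
tcp_rot: [-90.0, -0.4, -5.1]
wrist_force: [0.6, 0.2, -0.5]
opening: 0.0209
shift [-1.8 84.3 99.8] rot [-0.    -0.002  0.005] t 8.5 pos [ 0.5867 -0.0311  0.1443] [-89.98  -0.27  -5.04] F [-0.4  0.   0.2] open 12.9
```

View pics/w7.png

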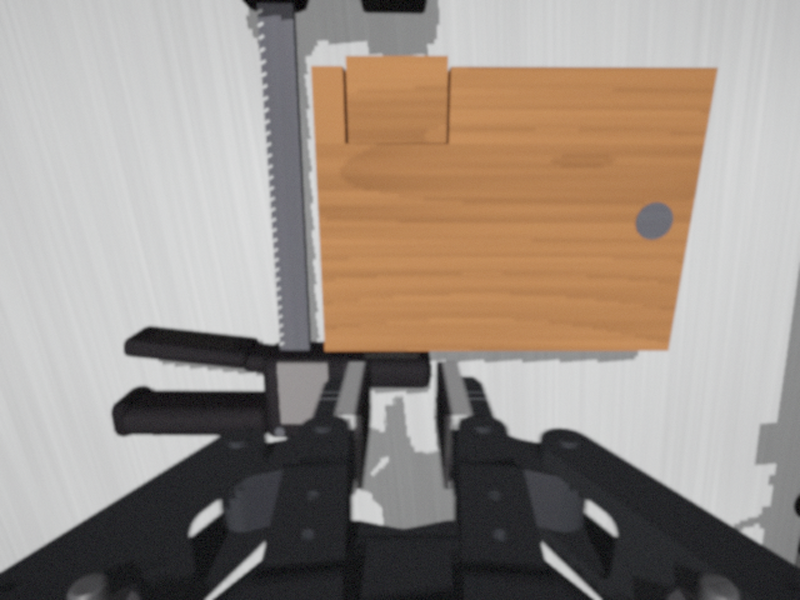

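```bash
python3 -m inch '[[[-2,0,50],[0,0,0.003],0],[[-2,20,98],[0,0,0.005],0],[[-2,60,98],[0,0,0.005],0],[[-2,85,98],[0,0,0.005],0],[[-2,98,98],[0,0,0.005],0],[[-2,103,98],[0,0,0.005],0],[[-2,105,98],[0,0,0.005],0],[[-2,107,98],[0,0,0.005],0],[[-2,107,98],[0,0,0.005],0]]'

```

```text
time: 9.4
ee_pos: [0.5943, 0.0665, 0.0383]
tcp_rot: [-90.0, -0.1, -5.1]
wrist_force: [-0.7, -0.1, -0.2]
opening: 0.0001
```

```bash
python3 -m inch '[[[0,1,0],[0,0,0],0],[[0,1.5,0],[0,0,0],0],[[0,2,0],[0,0,0],0],[[0,2,0],[0,0,0],0]]'

```

```text
time: 9.8
ee_pos: [0.595, 0.0665, 0.0381]
tcp_rot: [-89.9, -0.2, -5.1]
wrist_force: [-2.8, -1.0, 9.4]
opening: 0.0001
```

```bash
python3 -m inch '[[[0,-30,0],[0,0,0],0],[[0,-70,-30],[0,0,0],40],[[0,-100,-60],[0,0,0],85],[[0,-100,-60],[0,0,0],85]]'
python3 - <<'E'
from h import *
p=dict(np.load("w7.npz"))
k=lambda l,z:np.round(pix2w(p,np.array(l)/1.25,z)[:,:2],4).tolist()
print("bar L/R",k([(263,40),(279,345)],.03),k([(296,20),(309,345)],.03))
print("handle -y edge",k([(125,433),(265,433)],.030))
print("handle +y edge",k([(140,393),(265,393)],.030))
print("trigger +y",k([(152,328),(265,343)],.02))
print("trigger -y",k([(128,350),(260,364)],.033))
print("handle tip",k([(115,412),(126,343)],.02))
print("rear jaw end",k([(428,370)],.034),"housing",k([(275,360),(328,360),(275,428)],.036))
delta([.44,-.1,.16],-95)
E
```

```text
time: 10.2
ee_pos: [0.5911, 0.0039, 0.1435]
tcp_rot: [-89.9, -0.6, -5.2]
wrist_force: [-0.1, 0.2, -0.6]
opening: 0.0434
bar L/R [[0.5312, 0.1045], [0.5127, -0.0565]] [[0.5488, 0.1118], [0.5304, -0.0581]]
handle -y edge [[0.407, -0.1062], [0.4942, -0.1144]]
handle +y edge [[0.4231, -0.0798], [0.499, -0.0869]]
trigger +y [[0.4346, -0.0422], [0.5012, -0.0581]]
trigger -y [[0.425, -0.0503], [0.5004, -0.0663]]
handle tip [[0.3973, -0.0962], [0.4164, -0.0503]]
rear jaw end [[0.5995, -0.0789]] housing [[0.5107, -0.0633], [0.5415, -0.0662], [0.5032, -0.108]]
shift [-140.8  -18.2 -117.3] rot [-0.01   1.567  0.008] t 10.2 pos [0.5911 0.0039 0.1435] [-89.94  -0.64  -5.23] F [-0.1  0.2 -0.6] open 43.4
```

```bash
python3 -m inch '[[[-140,-18,-120],[0,1.58,0],85],[[-140,-18,-120],[0,1.58,0],85],[[-140,-18,-120],[0,1.58,0],85],[[-140,-18,-120],[0,1.58,0],85],[[-140,-18,-120],[0,1.58,0],85],[[-140,-18,-120],[0,1.58,0],85],[[-140,-18,-120],[0,1.58,0],85],[[-140,-18,-120],[0,1.58,0],85],[[-140,-18,-120],[0,1.58,0],85],[[-140,-18,-120],[0,1.58,0],85],[[-140,-18,-120],[0,1.58,0],85],[[-140,-18,-120],[0,1.58,0],85],[[-140,-18,-120],[0,1.58,0],85]]' 24
python3 - <<'E'
from h import *
p=bot.camera("wrist");save(p,"w8.png",s=1.25)
np.savez("w8.npz",**{k:p[k] for k in("frame","mtx","origin","orientation")})
delta([.444,-.085,.006],-96)
E
```

```text
time: 11.5
ee_pos: [0.4406, -0.1026, 0.1596]
tcp_rot: [-89.4, 0.1, -95.6]
wrist_force: [0.2, 0.1, -0.2]
opening: 0.0851
shift [-17.7 153.7  -0. ] rot [-0.011  0.007 -0.001] t 11.55 pos [ 0.4406 -0.1027  0.1597] [-8.937e+01  7.000e-02 -9.561e+01] F [-0.3 -0.5 -0.5] open 84.8
```

View pics/w8.png

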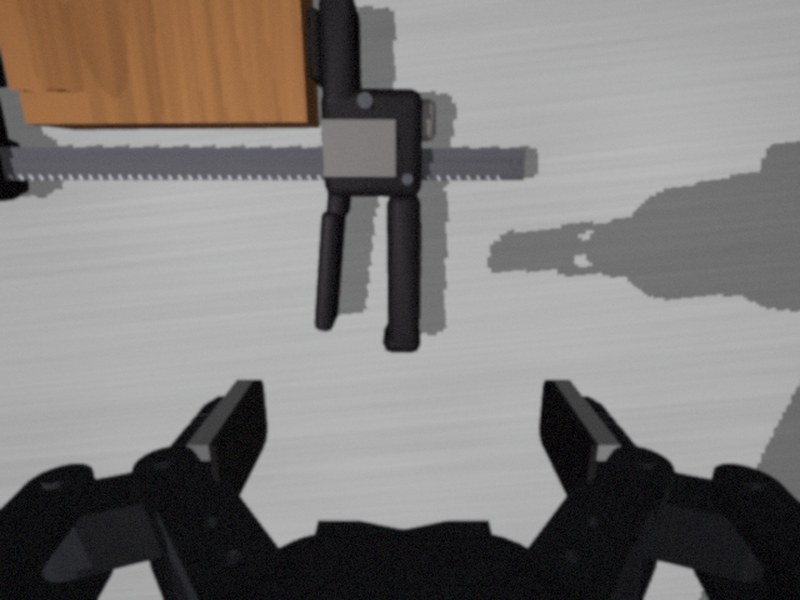

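```bash
python3 - <<'E'
from h import *
p=dict(np.load("w8.npz"))
k=lambda l,z:np.round(pix2w(p,np.array(l)/1.25,z)[:,:2],4).tolist()
print("handle outer",k([(419,215),(419,320)],.025),"handle inner",k([(390,215),(387,320)],.034))
print("trigger outer",k([(321,230),(316,315)],.03),"tip",k([(402,350),(325,329)],.01),k([(402,335),(325,322)],.034))
print("housing",k([(325,92),(418,92),(325,192)],.036))
print("bar dir",k([(20,150),(520,150)],.03))
E
```

```text
handle outer [[0.4845, -0.1153], [0.4199, -0.1096]] handle inner [[0.487, -0.0987], [0.4248, -0.0903]]
trigger outer [[0.482, -0.0577], [0.4309, -0.0471]] tip [[0.395, -0.0964], [0.4148, -0.0471]] [[0.4143, -0.0984], [0.4272, -0.0528]]
housing [[0.5541, -0.0714], [0.5493, -0.1202], [0.5033, -0.0641]]
bar dir [[0.5422, 0.1025], [0.515, -0.1742]]
```

```bash
python3 -m inch '[[[-18,40,0],[-0.011,0,0],85],[[-18,80,0],[-0.011,0,0],85],[[-18,115,0],[-0.011,0,0],85],[[-18,135,0],[-0.011,0,0],85],[[-18,148,0],[-0.011,0,0],85],[[-18,154,0],[-0.011,0,0],85],[[-18,154,0],[-0.011,0,0],75],[[-18,154,0],[-0.011,0,0],70]]' 24
python3 - <<'E'
from h import *
delta([.444,-.085,.006],-95.6)
E
```

```text
time: 12.35
ee_pos: [0.4446, -0.0846, 0.0067]
tcp_rot: [-89.9, 0.1, -95.6]
wrist_force: [0.8, 2.7, -0.4]
opening: 0.07
shift [ 0.4  0.7 -0.6] rot [-0.001  0.    -0.002] t 12.35 pos [ 0.4446 -0.0846  0.0067] [-8.993e+01  9.000e-02 -9.559e+01] F [ 0.8  2.7 -0.4] open 70.0
```

```bash
python3 -m inch '[[[1,0,0],[0,0,0],60],[[2,0,0],[0,0,0],52],[[4,0,0],[0,0,0],40],[[4,0,0],[0,0,0],30],[[4,0,0],[0,0,0],30],[[4,0,0],[0,0,0],30]]' 24
python3 -m inch '[[[0,0,0],[0,0,0],30]]'
python3 -m inch '[[[-2,0,0],[0,0,0],50],[[-4,0,0],[0,0,0],60],[[-6,0,0],[0,0,0],70],[[-6,0,0],[0,0,0],72],[[-6,0,0],[0,0,0],72]]'
python3 - <<'E'
from h import *
p=bot.camera("top");save(p,"topc2.png",(270,170,410,310),4)
for d in bot.cut_out(p,"clamp")[:1]: print(d["confidence"],d["box"])
E
```

```text
time: 12.95
ee_pos: [0.445, -0.0905, 0.0088]
tcp_rot: [-89.8, -0.1, -95.6]
wrist_force: [-6.4, -8.3, 14.8]
opening: 0.0393
time: 13.05
ee_pos: [0.4453, -0.0908, 0.0098]
tcp_rot: [-89.7, -0.1, -95.6]
wrist_force: [-0.7, 6.3, 0.9]
opening: 0.0395
time: 13.55
ee_pos: [0.4459, -0.0847, 0.0097]
tcp_rot: [-89.7, -0.1, -95.6]
wrist_force: [1.0, 0.6, 0.4]
opening: 0.0721
0.94 [285.1, 224.5, 348.4, 261.7]
```

View pics/topc2.png

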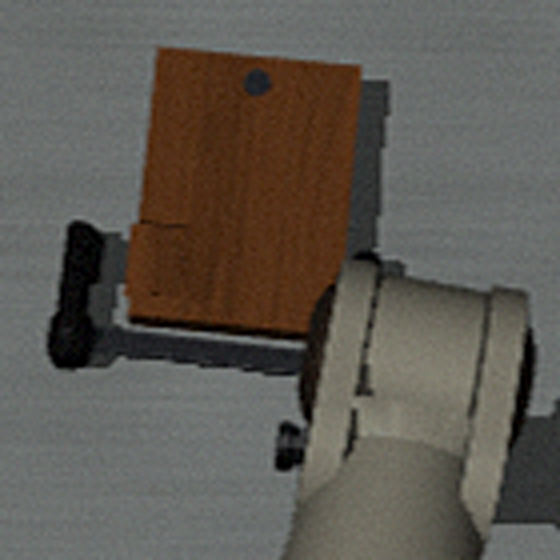

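```bash
python3 -m inch '[[[1,0,0],[0,0,0],60],[[2,0,0],[0,0,0],52],[[4,0,0],[0,0,0],40],[[4,0,0],[0,0,0],30],[[4,0,0],[0,0,0],30],[[4,0,0],[0,0,0],30]]' 24
python3 -m inch '[[[-2,0,0],[0,0,0],50],[[-4,0,0],[0,0,0],60],[[-5,0,0],[0,0,0],70],[[-5,0,0],[0,0,0],72],[[-5,0,0],[0,0,0],72]]'
python3 -m inch '[[[1,0,0],[0,0,0],60],[[2,0,0],[0,0,0],52],[[4,0,0],[0,0,0],40],[[4,0,0],[0,0,0],30],[[4,0,0],[0,0,0],30],[[4,0,0],[0,0,0],30]]' 24
python3 -m inch '[[[-2,0,0],[0,0,0],50],[[-4,0,0],[0,0,0],60],[[-5,0,0],[0,0,0],70],[[-5,0,0],[0,0,0],72],[[-5,0,0],[0,0,0],72]]'
python3 - <<'E'
from h import *
p=bot.camera("top");save(p,"topc3.png",(270,170,410,310),4)
E
```

```text
time: 14.25
ee_pos: [0.4456, -0.0906, 0.0112]
tcp_rot: [-89.7, -0.4, -95.7]
wrist_force: [-6.3, -7.8, 13.9]
opening: 0.0394
time: 14.75
ee_pos: [0.4459, -0.0854, 0.0109]
tcp_rot: [-89.7, -0.4, -95.7]
wrist_force: [0.7, 0.9, -1.1]
opening: 0.0718
time: 15.35
ee_pos: [0.4457, -0.0911, 0.0124]
tcp_rot: [-89.6, -0.6, -95.7]
wrist_force: [-6.0, -5.8, 15.2]
opening: 0.0393
time: 15.85
ee_pos: [0.4461, -0.086, 0.0122]
tcp_rot: [-89.6, -0.6, -95.7]
wrist_force: [0.5, 0.5, -1.0]
opening: 0.072
```

```bash
python3 -m inch '[[[1,0,0],[0,0,0],64],[[2,0,0],[0,0,0],58],[[3,-0.5,0],[0,0,0],54],[[3,-1,0],[0,0,0],50],[[3,-1,0],[0,0,0],46],[[3,-1,0],[0,0,0],42],[[3,-1,0],[0,0,0],38],[[3,-1,0],[0,0,0],32],[[3,-1,0],[0,0,0],30]]' 24
python3 -m inch '[[[0,0,0],[0,0,0],30],[[0,0,0],[0,0,0],30]]'
```

```text
time: 16.8
ee_pos: [0.4455, -0.0906, 0.0141]
tcp_rot: [-89.6, -0.8, -95.8]
wrist_force: [-7.9, -7.8, 11.7]
opening: 0.0429
time: 17.0
ee_pos: [0.4454, -0.091, 0.0143]
tcp_rot: [-89.6, -0.8, -95.7]
wrist_force: [-4.5, -2.8, 5.3]
opening: 0.0415
```

```bash
python3 -m inch '[[[0,0,0],[0,0,0],30],[[0,0,0],[0,0,0],30],[[0,0,0],[0,0,0],30],[[0,0,0],[0,0,0],30],[[0,0,0],[0,0,0],30]]'
python3 - <<'E'
from h import *
p=bot.camera("top")
for n,z in [("board",.038),("patch",.038),("jaw_pad",.034),("clamp",.036)]:
    for d in bot.cut_out(p,n)[:3]:
        pts=np.argwhere(d["region"])[:,::-1].astype(np.float32)
        r=cv2.minAreaRect(pts);b=cv2.boxPoints(r); print(n,round(d["confidence"],2),d["box"],np.round(pix2w(p,b,z)[:,:2],3).tolist())
# intensity profile along board-y through the jaw/patch (row ~ x=0.585)
for x in(.58,.59,.6):
    o=np.array(p["origin"]);Q=R.from_euler('xyz',p["orientation"],degrees=True).as_matrix()
    out=[]
    for y in np.arange(.07,.15,.003):
        c=Q.T@(np.array([x,y,.037])-o);u=p["mtx"]@c;u=u/u[2]
        f=p["frame"][int(round(u[1])),int(round(u[0]))];out.append("%d/%d"%(f[0],f[2]))
    print(x,out)
E
```

```text
time: 17.5
ee_pos: [0.4453, -0.0911, 0.0143]
tcp_rot: [-89.6, -0.8, -95.7]
wrist_force: [-2.8, -0.5, 3.9]
opening: 0.0412
board 0.62 [298.0, 182.8, 360.9, 254.6] [[0.545, 0.093], [0.757, 0.075], [0.742, -0.08], [0.531, -0.059]]
patch 0.74 [300.1, 225.5, 315.4, 244.6] [[0.618, 0.09], [0.619, 0.049], [0.569, 0.049], [0.569, 0.089]]
patch 0.74 [199.5, 320.0, 217.4, 332.4] [[0.353, 0.373], [0.367, 0.333], [0.32, 0.315], [0.306, 0.355]]
patch 0.73 [190.3, 243.7, 203.2, 260.0] [[0.566, 0.414], [0.566, 0.374], [0.514, 0.371], [0.514, 0.411]]
clamp 0.86 [291.5, 226.9, 368.2, 262.0] [[0.515, 0.125], [0.623, 0.117], [0.606, -0.089], [0.498, -0.079]]
clamp 0.28 [292.8, 225.1, 350.7, 259.2] [[0.619, 0.124], [0.62, -0.04], [0.518, -0.04], [0.517, 0.122]]
0.58 ['77/20', '74/14', '79/21', '85/20', '89/22', '83/16', '92/25', '58/13', '0/0', '0/1', '2/1', '16/19', '4/0', '10/8', '8/5', '2/0', '78/78', '112/114', '103/105', '101/101', '105/107', '103/104', '101/103', '104/105', '108/108', '108/110', '99/102']
0.59 ['72/14', '78/22', '80/26', '85/23', '90/26', '94/30', '77/18', '38/17', '4/10', '0/0', '2/2', '7/10', '5/7', '16/13', '9/11', '15/17', '84/86', '115/117', '105/108', '114/116', '100/103', '103/108', '103/112', '114/116', '111/114', '114/114', '109/107']
0.6 ['71/20', '80/22', '80/19', '90/30', '87/19', '87/20', '64/17', '4/3', '4/5', '0/0', '8/10', '15/16', '4/5', '7/1', '0/0', '53/53', '104/106', '112/113', '110/114', '103/103', '101/104', '109/111', '102/105', '102/104', '106/109', '105/108', '100/101']
```

```bash
python3 -m inch '[[[-2,0,0],[0,0,0],50],[[-4,0,0],[0,0,0],60],[[-5,0,0],[0,0,0],70],[[-5,0,0],[0,0,0],72],[[-5,0,0],[0,0,0],72]]'
python3 -m inch '[[[1,0,0],[0,0,0],64],[[2,0,0],[0,0,0],58],[[3,-0.5,0],[0,0,0],54],[[3,-1,0],[0,0,0],50],[[3,-1,0],[0,0,0],46],[[3,-1,0],[0,0,0],42],[[3,-1,0],[0,0,0],38],[[3,-1,0],[0,0,0],32],[[3,-1,0],[0,0,0],30]]' 24
python3 -m inch '[[[0,0,0],[0,0,0],30],[[0,0,0],[0,0,0],30],[[0,0,0],[0,0,0],30],[[0,0,0],[0,0,0],30],[[0,0,0],[0,0,0],30]]'
```

```text
time: 18.25
ee_pos: [0.4458, -0.086, 0.0141]
tcp_rot: [-89.7, -0.8, -95.7]
wrist_force: [1.2, 0.6, 0.3]
opening: 0.0721
time: 19.15
ee_pos: [0.4455, -0.0893, 0.0154]
tcp_rot: [-89.6, -0.9, -95.7]
wrist_force: [-2.6, -3.5, 5.0]
opening: 0.0505
time: 19.65
ee_pos: [0.4455, -0.0894, 0.0154]
tcp_rot: [-89.6, -0.9, -95.7]
wrist_force: [-2.0, -1.7, 4.3]
opening: 0.0508
```

```bash
python3 - <<'E'
from h import *
p=bot.camera("top")
for n,z in [("board",.038),("patch",.038),("salsa_bowl",.03),("cruet",.05),("basket",.06),("offcut",.018),("spatula",.01)]:
    for d in bot.cut_out(p,n)[:1]:
        b=cv2.boxPoints(cv2.minAreaRect(np.argwhere(d["region"])[:,::-1].astype(np.float32)))
        print(n,round(d["confidence"],2),np.round(d["box"]),np.round(pix2w(p,b,z)[:,:2],3).tolist())
o=bot.get_obs();print(o["opening"],o["wrist_force"],o["time"])
bot.job_done()
E
```

```text
board 0.61 [300. 182. 363. 253.] [[0.544, 0.09], [0.754, 0.073], [0.74, -0.08], [0.53, -0.06]]
patch 0.74 [189. 247. 204. 261.] [[0.563, 0.414], [0.563, 0.374], [0.514, 0.371], [0.514, 0.411]]
salsa_bowl 0.98 [461. 187. 505. 228.] [[0.738, -0.38], [0.74, -0.503], [0.62, -0.497], [0.619, -0.376]]
cruet 0.79 [164. 196. 195. 228.] [[0.698, 0.484], [0.698, 0.401], [0.613, 0.397], [0.612, 0.479]]
basket 0.56 [ 69. 230. 168. 310.] [[0.405, 0.731], [0.603, 0.725], [0.572, 0.465], [0.376, 0.477]]
offcut 0.61 [229. 189. 259. 210.] [[0.727, 0.308], [0.748, 0.294], [0.685, 0.21], [0.664, 0.225]]
spatula 0.89 [515. 195. 542. 308.] [[0.728, -0.537], [0.728, -0.602], [0.39, -0.582], [0.389, -0.52]]
0.05086078655246683 [-2.58750776 -1.91259409  3.90742291] 20.05
the job is handed in; nothing more can be done
```

I laid the cedar patch in the notch and pressed it down. Then I pumped the clamp trigger through five strokes and handed the job in at 20.05 s of the 61 s, with the trigger still squeezed at 24 N. No verdict was reported.

**Patch:** it pressed down to about 38 mm, level with the board's top, under 9 N. The picture taken just before that press showed it in the notch, standing about 4–5 mm out of the edge.

**Clamp:** strokes 1 to 3 went to the trigger's stop, at an opening of about 39.4 mm. Stroke 4 ended at 41.2 mm, just outside the 43–52 mm expected when the jaws bear, so I let the trigger out and squeezed again. Stroke 5 stopped at 50.8 mm and stayed there. By the rule you gave, 24 N of squeeze puts about 36 N on the jaws.

**Bystanders:** in the last top view the bowl, spatula, cruet, basket and offcut were within a few pixels of where they started. I did not check the stopper again.

**Not confirmed:**
- I had no direct reading of the jaw force.
- The last top-view search for the patch put the purple look-alike first, and I printed only that top hit. An earlier top view, after stroke 4, showed the patch in the notch with the jaw against it.
- My last picture went over the limit of 12 and was not shown, so the final checks are numbers only.

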